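Fit the slotted work stop to the polishing jig

TASK

Pull the slotted work stop out of its wooden pigeonhole, set it down flat on the open bench and let go, so that you can take it again from its other end. Then slide its fork under the knurled nut of the jig until the slot is fully home against the stud, lying flat in its channel, and screw the nut down (clockwise) until it stops tight on the stop. Leave the cup, the small spare nut and the horn where they are, and finish with the hand clear.

Things in the scene. Friction and masses are not known exactly. Their poses are not given: they have to be found in the camera images.
- stop_slot (a point): loose light-metal work stop, 0.25 kg: flat strap 44 mm wide, 8 thick, 150 long, forked at one end, upright plate at the other. This point: where the stud's axis sits when the slot is home (slot bottom 6 mm behind it), half the thickness up. x points along the strap to the fork tips, 34 mm ahead; tail end 116 mm behind; z up. Slot 18 mm wide, open at the tips.
- stop_fork (a point): middle of the stop's fork, between the prongs, 18 mm behind the tips, half the strap's thickness up: the place to hold it by its 44 mm width. Same axes as stop_slot, 16 mm ahead of it.
- stop_plate (a point): centre of the stop's upright cross plate at the tail: 12 mm thick (along the stop's x), 54 wide (along its y), standing 36 mm above the strap's upper face (top 44 mm above the strap's underside). 110 mm behind stop_slot and 22 mm above it. A small rib in front of it is for looks only. Grip it by its thickness.
- rack_mouth (a point): middle of the mouth of the fixed wooden pigeonhole, at bench level; x points into the hole. The hole has no floor (the stop slides on the bench): 74 mm wide, 48 high, 97 deep inside; 94 wide, 56 high, 105 deep outside. The stop lies in it plate first, its fork sticking out about 60 mm.
- stud (a point): axis of the fixed stud (12 mm thick, 70 high) of the dark steel jig, at the channel floor, 30 mm above the bench. x along the channel: the stop goes in along +x, fork tips first. The floor bar is 44 mm wide, from 120 mm before the stud to 30 past it; cheeks 5 mm high, 50 apart (74 over their outsides) guide the strap from 45 mm before the stud to 30 past it.
- nut_top (a point): centre of the upper face of the knurled steel nut on the stud: 44 mm in diameter, 36 mm high, this point on its top face; the stud rises through it and shows up to 20 mm above.
- nut (a joint): turn of the knurled nut, rad, growing as it is screwed down (clockwise from above), 2.5 mm down per rad. At 0 its underside is 16.4 mm above the channel floor, so it meets the 8 mm strap at about 3.4 rad, then turns only a little further (up to 0.6 rad) with rising resistance. Light friction (0.08 N m); stays where left; needs several turns of the hand.
- cup: small open steel cup, 64 mm wide, 50 high; bystander, leave it; origin under its middle
- spare_nut: small loose knurled nut, 30 mm wide, 30 high, not used; bystander, leave it; origin under its middle
- horn: curved dark raw horn, about 150 mm long, lying; bystander, leave it; origin under its middle
Mind the look-alikes: they are no part of the job. Leave any blue look-alike of the part that bears stud alone.

How it is judged (in metres and radians):
On the way, in this order (a step that is already met when the one before it is completed fails the run):
1. the stop lies flat on the bench, wholly out of the pigeonhole, released ((x of stop_plate in the frame of rack_mouth below -0.006 m or y of stop_plate in the frame of rack_mouth below -0.08 m or y of stop_plate in the frame of rack_mouth above 0.08 m) and height (world z) of stop_slot below 0.008 m and angle between stop_slot's own z axis and vertical below 0.06 rad and contact force between the fingers and stop below 0.1 N), for 0.2 s.
2. the stop's slot is home on the stud, flat on the channel floor (horizontal distance between stop_slot and stud below 0.006 m and z of stop_slot in the frame of stud between 0.001 and 0.007 m and angle between stop_slot's own z axis and vertical below 0.06 rad and angle between the x axis of stop_slot and the x axis of stud, either way round below 0.15 rad), for 0.2 s.
At the end, for the whole second after the job is handed in: The stop lies flat in the jig's channel (within 0.06 rad, underside within 3 mm of the floor, within 0.15 rad of the channel's direction), its slot home on the stud within 6 mm, and the nut presses on it with more than 5 N; the stop is at rest and the hand off the nut (all of step 2 and contact force between nut and stop above 5 N and linear speed of stop below 0.02 m/s and contact force between the fingers and nut below 0.1 N); the robot touches nothing.
It fails at once if the cup, the spare nut or the horn is pushed more than 40 mm (distance of any of cup, spare_nut, horn from where it was at the start of the episode above 0.04 m).
It also fails if it takes over 72 s, if anything falls off the work surface, if the arm or the gripper's body presses on something with over 40 N, if the wrist force passes 120 N, or if a joint passes its speed limit or range.

ROBOT

A 6-joint arm with a two-finger parallel gripper is mounted at the origin on the work surface. World frame = base frame: x ahead of the robot, y to its left, z up, the work surface at z = 0. Lengths are in mm, angles in rad, forces in N, time in s.
With the tool pointing down it reaches from about 275 to 750 mm from the base axis. Payload 10.2 kg.
Tool frame: the origin (TCP) lies midway between the tips of the shut fingers; the grasp point (between the pads) lies 19 mm behind it; z points along the fingers, y is the line along which they close (so a half turn about z gives the same grasp; the last joint's range is limited). The gripper opens to 85 mm and grips with 20 to 120 N. Pads are 22 mm wide; open, the fingers measure 114 mm over their backs; the gripper's body (76 mm by 85 mm) begins 54 mm behind the grasp point. The pads swing forward as they close: fully open they stand 13 mm farther back than shut.
Start: joints at [1.034, 0.313, 1.498, -0, 1.331, -0.223], TCP at [162.067, 499.365, 231.294] pointing down, gripper open.
Joint ranges: [-2.94, 2.94], [-0.97, 2.17], [0.19, 2.56], [-1.23, 4.37], [0.02, 3.11], [-2.88, 2.88]. Speed limits (rad/s): [2.39, 2.39, 3.01, 3.14, 3.14, 3.14].

INTERFACE

Orientations are given as a unit quaternion [w, x, y, z].
In Python, from rig import ctrl gives the robot as it stands.
- The arm moves only by the tool send_rows, never from a script. Its argument "targets" is a list of rows, each a list of 7 numbers: the closure, from -1 (fully open) to 1 (shut), so that 0 is half open, then the shift along the tool's x, y, z in m, then the turn, a rotation vector about the tool's x, y, z in rad. In form: [[claw, dx, dy, dz, ax, ay, az], ...]. A call has exactly 10 rows; each row shifts and turns the commanded pose from where the row before left it, along the tool's axes as they then stand; what a row does not reach is not made up. A row lasts 1/8 s, in which the tool goes at most 62.5 mm and 10.7 degrees, less where a joint would pass 70% of its speed; a pose out of reach is approached as far as the arm can. A call with a gripper value outside its range is refused whole. The fingers move at their own pace and stop on an object; "squeeze" is the grip in N (left out, the last holds). Time passes only in rows, so rows that do not move let the fingers close, or fill a call up. It gives the time, the measured TCP pose, the force, the opening and the grip force at its end, in the units of the state.
- ctrl.sense(): the state, without advancing time (a new reading comes with each control period).
- ctrl.capture(name): name is "scene" or "top"; returns a dict with "img" (480x640x3 uint8, red, green, blue), "camera_matrix" (3x3 intrinsics, pixels), "R" (3x3) and "t" (3): a world point X has camera coordinates R X + t. Camera axes: x right, y down, z forward; pixel columns grow to the right and rows downward; lengths in mm; the calibration is good to about 2 mm. A picture is of the moment at which its call begins. There is no depth.
- ctrl.finish_job(): hands the job in; it is judged then, once.
Trained networks look in a picture, given as the dict that the camera call returned (one of the last four; its "shot" number tells which), for a name from the list of things; names that differ only in an ending like _2 or _b are one class to them, and where a whole thing is asked for, a point or a joint stands for the part that bears it (a point fixed in the world has none). Each returns a list of dicts, best first, with "score" (0 to 1); they miss things now and then, are a little off and sometimes report something else, mostly with a low value. They report only what shows in the picture. A call takes as long as a camera call. They do not tell look-alikes from the thing itself.
- ctrl.boxes_of(query, picture): "extent" ([left, top, width, height] in pixels, round what is visible of it).
- ctrl.landmark_of(query, picture): "point" ([column, row] in pixels: a listed point, or the origin of a listed thing).
The state is a dict: "time_s": time; "joints": joint angles; "dq": joint speeds; "tau": joint torques, N m; "eef_pos": TCP position; "ee_rot": TCP orientation; "force": force on the tool from outside, world axes, zero at the start; "wrist_torque": the same for the moment, N m; "grip_width": opening from 0.0 (shut) to 1.0 (fully open); "grip_force": force on a finger pad.
Only numpy, scipy, OpenCV 4.12 (cv2) and the standard library are available. Lean on these libraries where they do the work, as an engineer would, in place of code of your own. Each camera call takes 0.05 s, during which the arm holds its last target. There are 200 camera calls.

## Working session

There is one attempt and no reset: what is moved stays moved. The work goes in short steps, Python scripts to look and compute and a tool call to move; the robot and the scene stay as the last step left them, time stands still between calls to the robot, and variables do not carry over. Pictures are saved under pics/ and viewed, at most 10 in all, crops included, and the job is handed in when it is done.

Besides the shell and the picture viewer there is one more tool, called in YAML: its name, and indented under it one key for each argument. send_rows: Moves the arm, as the interface text tells. Its arguments: {"type":"object","properties":{"targets":{"type":"array"},"squeeze":{"type":"number"}},"required":["targets"]}

```bash
mkdir -p pics; ls
cat > h.py <<'E'
import numpy as np, cv2
from rig import ctrl
def ray(p,px):
    K=np.array(p["camera_matrix"]);R=np.array(p["R"]);t=np.array(p["t"])
    d=R.T@np.linalg.inv(K)@np.array([px[0],px[1],1.]); return -R.T@t,d
def atz(p,px,z):
    o,d=ray(p,px); return (o+d*(z-o[2])/d[2]).round(1)
def proj(p,X):
    c=np.array(p["R"])@np.array(X,float)+np.array(p["t"]); u=np.array(p["camera_matrix"])@c; return u[:2]/u[2]
def save(p,n): cv2.imwrite("pics/"+n,np.ascontiguousarray(p["img"][:,:,::-1]))
def tri(p,a,q,b):
    o1,d1=ray(p,a);o2,d2=ray(q,b)
    d1/=np.linalg.norm(d1);d2/=np.linalg.norm(d2)
    s=np.linalg.lstsq(np.c_[d1,-d2],o2-o1,rcond=None)[0]
    A=o1+s[0]*d1;B=o2+s[1]*d2
    return ((A+B)/2).round(1),round(np.linalg.norm(A-B),1)
E
python3 - <<'E'
from h import *
s=ctrl.capture("scene");t=ctrl.capture("top");save(s,"s1.png");save(t,"t1.png")
for n,p in(("s",s),("t",t)):
  print(n,np.array(p["R"]).round(2).tolist(),np.array(p["t"]).round(0))
  for q in "stop_slot stop_fork stop_plate rack_mouth stud nut_top cup spare_nut horn".split():
    print(q,[(np.round(d["point"]).tolist(),round(d["score"],2)) for d in ctrl.landmark_of(q,p)[:4]])
print(ctrl.sense())
E
```

```text
pics
s [[-0.54, 0.84, 0.02], [0.52, 0.35, -0.78], [-0.66, -0.41, -0.63]] [ 290. -214. 1587.]
stop_slot [([400.0, 312.0], 0.64)]
stop_fork [([406.0, 304.0], 0.44)]
stop_plate []
rack_mouth []
stud [([216.0, 244.0], 0.75), ([225.0, 157.0], 0.73)]
nut_top [([214.0, 228.0], 0.86), ([225.0, 140.0], 0.6)]
cup []
spare_nut [([281.0, 286.0], 0.77)]
horn [([503.0, 343.0], 0.96), ([400.0, 312.0], 0.7)]
t [[-0.0, -1.0, 0.02], [-0.99, -0.0, -0.15], [0.15, -0.02, -0.99]] [ -43.  513. 1135.]
stop_slot [([205.0, 218.0], 0.57)]
stop_fork [([208.0, 227.0], 0.76)]
stop_plate []
rack_mouth [([393.0, 191.0], 0.69), ([212.0, 205.0], 0.65), ([401.0, 185.0], 0.32)]
stud [([393.0, 189.0], 0.82), ([506.0, 330.0], 0.73)]
nut_top [([396.0, 189.0], 0.78), ([518.0, 332.0], 0.6), ([210.0, 203.0], 0.55)]
cup [([298.0, 162.0], 0.8), ([205.0, 216.0], 0.68)]
spare_nut [([314.0, 193.0], 0.48)]
horn [([124.0, 239.0], 0.77)]
{'time_s': 1.0, 'joints': array([ 1.03358873e+00,  3.12903104e-01,  1.49768876e+00, -1.80056832e-05,
        1.33101447e+00, -2.23411164e-01]), 'dq': array([ 7.63030077e-04, -2.04954805e-04, -1.02281835e-03,  5.76687144e-05,
        5.85948514e-04,  2.43671143e-04]), 'tau': array([ 1.80161205e-03, -4.12173486e+01, -2.59896594e+01, -8.85038730e-05,
        6.31380117e-04, -1.62769697e-05]), 'eef_pos': array([162.07718663, 499.3614586 , 231.29682193]), 'ee_rot': array([ 5.58136877e-06,  1.56253166e-01,  9.87717038e-01, -9.59752258e-06]), 'force': array([0.41549186, 0.67594303, 0.54433631]), 'wrist_torque': array([ 0.00293029,  0.03340671, -0.02055306]), 'grip_force': 0.0, 'grip_width': 0.9996886534275585}
```

View pics/s1.png

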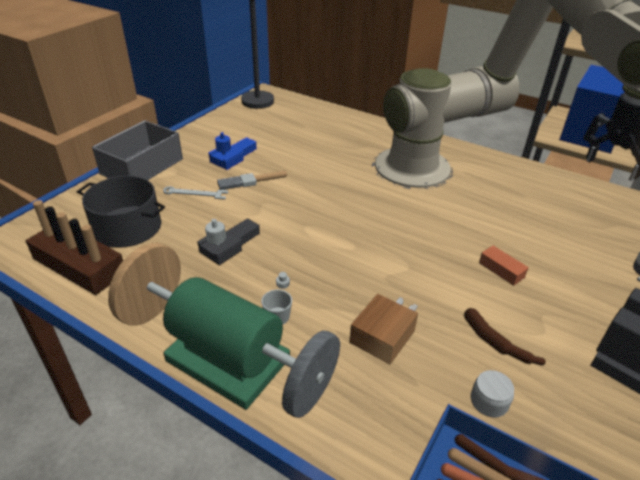

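View pics/t1.png

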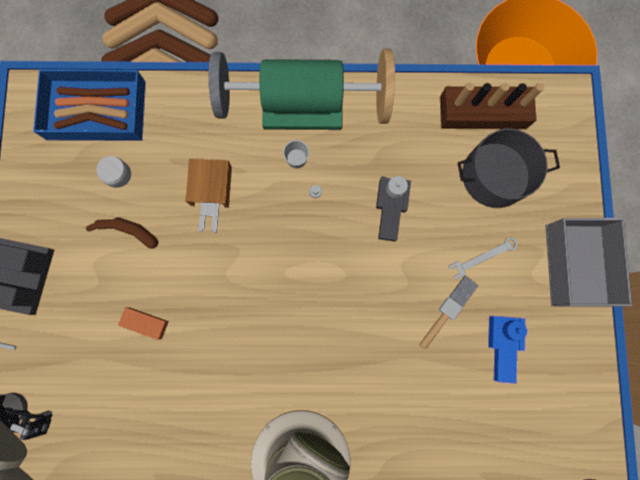

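The stop is in the wooden pigeonhole: top (209,195), scene (390,325). There are two jigs in view. The dark steel one is at top (395,208), scene (228,240). The blue one is at top (507,345), scene (232,152). The dark one fits the description, so I'll leave the blue one alone. I'll confirm this in one enlarged crop.

Run:
```python
from h import *
t=ctrl.capture("top")
I=t["img"][:,:,::-1]
a=cv2.resize(I[145:245,170:236],None,fx=6,fy=6,interpolation=cv2.INTER_CUBIC)
b=cv2.resize(I[160:260,362:428],None,fx=6,fy=6,interpolation=cv2.INTER_CUBIC)
cv2.imwrite("pics/c1.png",np.hstack([a,b]))
s=ctrl.capture("scene")
print("slot",tri(s,(400,312),t,(205,218)),"fork",tri(s,(406,304),t,(208,227)))
print("nut",tri(s,(214,228),t,(396,189)),"stud",tri(s,(216,244),t,(393,189)))
for p,z in (((205,218),4),((208,227),4),((393,189),30),((396,189),60),((314,193),0),((298,162),0),((124,239),0)): print(p,atz(t,p,z))
```

```text
slot (array([565.2, 230. ,   5.7]), np.float64(9.1)) fork (array([540.6, 226.5,   6.9]), np.float64(1.4))
nut (array([ 623.5, -226.7,   71.5]), np.float64(8.6)) stud (array([ 631.7, -223.5,   31.4]), np.float64(1.6))
(205, 218) [563.7 234.5   4. ]
(208, 227) [541.4 226.5   4. ]
(393, 189) [ 631.6 -223.1   30. ]
(396, 189) [ 623.9 -225.1   60. ]
(314, 193) [628.4 -31.6   0. ]
(298, 162) [707.8   8.5   0. ]
(124, 239) [512.  429.6   0. ]
```

View pics/c1.png

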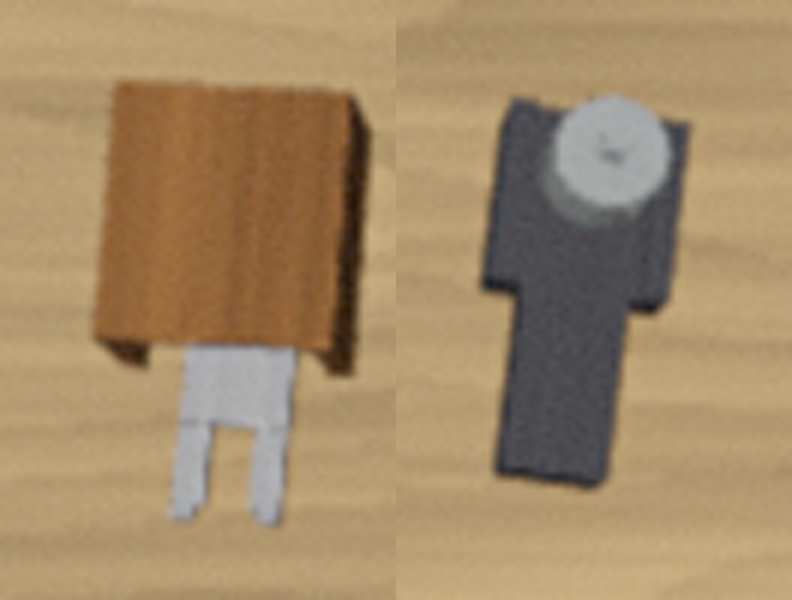

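Confirmed. The left crop shows the grey fork sticking out of the wooden pigeonhole, with tips at about top (207,232). The right crop shows the dark jig with the grey nut centred at (398,185), and its floor bar ends at (388,239).

Run:
```python
from h import *
t=ctrl.capture("top")
L=lambda u,v:(170+u/6-.4,145+v/6-.4)
J=lambda u,v:(362+(u-396)/6-.4,160+v/6-.4)
for n,u,v in(("tipL",180,518),("tipR",266,521),("mL",188,345),("mR",297,347),("slotb",232,425)): print(n,atz(t,L(u,v),8))
for n,u,v in (("rackFL",95,338),("rackFR",332,348),("rackBL",118,82),("rackBR",352,93)):print(n,atz(t,L(u,v),56))
print("nut",atz(t,J(612,152),82.4))
for n,u,v in(("barL",500,466),("barR",604,480)):print(n,atz(t,J(u,v),30))
for n,u,v in(("chL",484,284),("chR",662,304),("fL",513,100),("fR",690,123)):print(n,atz(t,J(u,v),35))
```

```text
tipL [531.  245.6   8. ]
tipR [529.9 210.9   8. ]
mL [602.5 245.    8. ]
mR [601.8 200.6   8. ]
slotb [569.3 226.    8. ]
rackFL [594.3 270.5  56. ]
rackFR [590.6 178.   56. ]
rackBL [698.2 265.7  56. ]
rackBR [694.2 173.   56. ]
nut [ 627.9 -225.1   82.4]
barL [ 513.  -186.7   30. ]
barR [ 507.5 -228.    30. ]
chL [ 585.9 -180.9   35. ]
chR [ 578.  -252.2   35. ]
fL [ 661.9 -194.1   35. ]
fR [ 652.7 -265.6   35. ]
```

Add to h.py:
```python
def psi():
    w,x,y,z=ctrl.sense()["ee_rot"]; return np.arctan2(y*y-x*x+w*w-z*z,2*(x*y-w*z))
def need(x,y,z,ps):
    s=ctrl.sense();p=s["eef_pos"];a=psi()
    az=(a-ps+np.pi)%(2*np.pi)-np.pi
    d=np.array([x,y,z])-p;c,n=np.cos(ps),np.sin(ps)
    print("t",round(s["time_s"],2),"tcp",p.round(1),"psi",round(a,3),"q6",round(s["joints"][5],2),"F",s["force"].round(1),"M",s["wrist_torque"].round(2),"w",round(s["grip_width"],3))
    print("az",round(az,3),"then dx,dy,dz mm",round(-n*d[0]+c*d[1],1),round(c*d[0]+n*d[1],1),round(-d[2],1))
```

```text
(no output)
```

send_rows:
  targets:
    - [-1,0,0,0,0,0,-0.12]
    - [-1,0,0,0,0,0,-0.12]
    - [-1,-0.034,-0.02,0.008,0,0,0]
    - [-1,-0.034,-0.02,0.008,0,0,0]
    - [-1,-0.034,-0.02,0.008,0,0,0]
    - [-1,-0.034,-0.02,0.008,0,0,0]
    - [-1,-0.034,-0.02,0.008,0,0,0]
    - [-1,-0.034,-0.02,0.008,0,0,0]
    - [-1,-0.034,-0.02,0.008,0,0,0]
    - [-1,-0.034,-0.02,0.008,0,0,0]
  squeeze: 40

```text
time_s: 2.4
eef_pos: [422.6, 318.9, 167.1]
ee_rot: [0.0, 0.037, 0.999, 0.0]
force: [-0.3, 0.9, -0.2]
grip_width: 1.002
grip_force: 0.0
```

```bash
python3 -c "
from h import *
need(548,227,60,1.50)"
```

```text
t 2.4 tcp [422.6 318.9 167.1] psi 1.497 q6 -1.07 F [-0.3  0.9 -0.2] M [ 0.03 -0.02  0.04] w 1.002
az -0.003 then dx,dy,dz mm -131.6 -82.8 107.1
```

send_rows:
  targets:
    - [-1,-0.0264,-0.0166,0.0214,0,0,0]
    - [-1,-0.0264,-0.0166,0.0214,0,0,0]
    - [-1,-0.0264,-0.0166,0.0214,0,0,0]
    - [-1,-0.0264,-0.0166,0.0214,0,0,0]
    - [-1,-0.0264,-0.0166,0.0214,0,0,0]
    - [-1,0,0,0.015,0,0,0]
    - [-1,0,0,0.015,0,0,0]
    - [-1,0,0,0.015,0,0,0]
    - [-1,0,0,0.013,0,0,0]
    - [-1,0,0,0,0,0,0]

```text
time_s: 3.65
eef_pos: [546.4, 227.4, 1.4]
ee_rot: [-0.001, 0.037, 0.999, -0.0]
force: [-0.3, -0.1, -0.2]
grip_width: 0.995
grip_force: 0.0
```

```bash
python3 -c "
from h import *
need(548,227,0,1.50)
s=ctrl.capture('scene');save(s,'s2.png')
I=s['img'][:,:,::-1][220:380,300:500]
cv2.imwrite('pics/c2.png',cv2.resize(I,None,fx=3.5,fy=3.5,interpolation=cv2.INTER_CUBIC))"
```

```text
t 3.65 tcp [546.4 227.4   1.4] psi 1.497 q6 -1.3 F [-0.3 -0.1 -0.2] M [ 0.04 -0.05 -0.06] w 0.995
az -0.003 then dx,dy,dz mm -1.7 -0.3 1.4
```

View pics/c2.png

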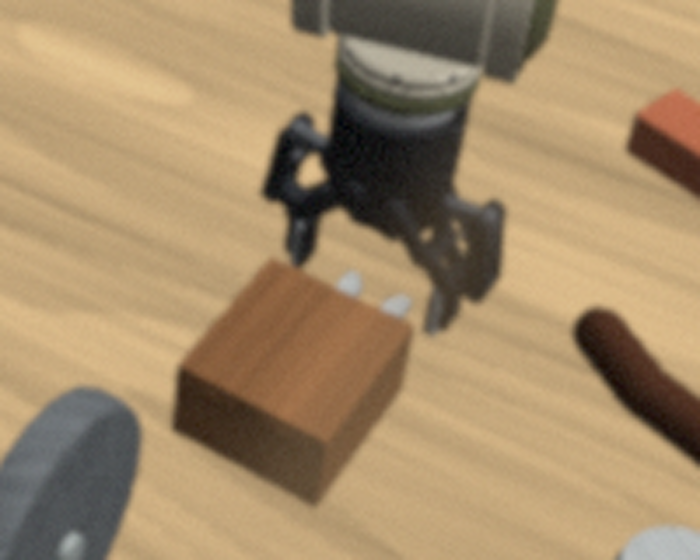

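The open fingers straddle the two prongs, which show at crop (348,283) and (396,305). I'll close on them.

send_rows:
  targets:
    - [-1,0,0,0.002,0,0,0]
    - [0,0,0,0,0,0,0]
    - [0.3,0,0,0,0,0,0]
    - [0.5,0,0,0,0,0,0]
    - [1,0,0,0,0,0,0]
    - [1,0,0,0,0,0,0]
    - [1,0,0,0,0,0,0]
    - [1,0,0,0,0,0,0]
    - [1,0,0,0,0,0,0]
    - [1,0,0,0,0,0,0]
  squeeze: 40

```text
time_s: 4.95
eef_pos: [547.3, 227.3, 0.9]
ee_rot: [0.0, 0.037, 0.999, 0.0]
force: [-2.1, 0.2, 5.4]
grip_width: 0.494
grip_force: 41.1
```

send_rows:
  targets:
    - [1,0.005,0,-0.001,0,0,0]
    - [1,0.015,-0.0004,0,0,0,0]
    - [1,0.02,-0.0006,0,0,0,0]
    - [1,0.02,-0.0006,0,0,0,0]
    - [1,0.02,-0.0006,0,0,0,0]
    - [1,0.02,-0.0006,0,0,0,0]
    - [1,0.02,-0.0006,0,0,0,0]
    - [1,0.02,-0.0006,0,0,0,0]
    - [1,0.02,-0.0006,0,0,0,0]
    - [1,0,0,0,0,0,0]

```text
time_s: 6.2
eef_pos: [385.7, 234.4, 1.2]
ee_rot: [-0.001, 0.037, 0.999, -0.0]
force: [-0.5, -0.1, -1.1]
grip_width: 0.495
grip_force: 40.7
```

```bash
python3 -c "
from h import *
need(387,240,0,1.50)
s=ctrl.capture('scene');t=ctrl.capture('top')
print(atz(t,(0,0),0))
I=np.vstack([cv2.resize(p['img'][a:a+130,b:b+260,::-1],None,fx=2.3,fy=2.3,interpolation=cv2.INTER_CUBIC) for p,a,b in((s,220,330),(t,170,120))])
cv2.imwrite('pics/c3.png',I)"
```

```text
t 6.2 tcp [385.7 234.4   1.2] psi 1.498 q6 -1.21 F [-0.5 -0.1 -1.1] M [ 0.04  0.21 -0.02] w 0.495
az -0.002 then dx,dy,dz mm -0.9 5.7 1.2
[1142.9  789.4    0. ]
```

View pics/c3.png

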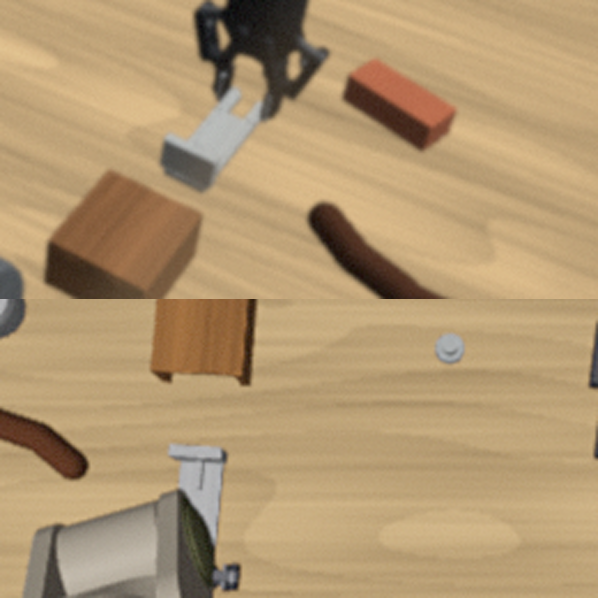

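The stop is out of the pigeonhole, with its plate at crop (200,455) in the lower half. Next I'll turn it slightly, set it down, release it and lift.

send_rows:
  targets:
    - [1,0,0,0,0,0,0.15]
    - [1,0,0,0,0,0,0.15]
    - [1,0,0,0,0,0,0.1]
    - [1,0,0,0.001,0,0,0]
    - [0,0,0,0,0,0,0]
    - [-1,0,0,0,0,0,0]
    - [-1,0,0,0,0,0,0]
    - [-1,0,0,0,0,0,0]
    - [-1,0,0,0,0,0,0]
    - [-1,0,0,0,0,0,0]

```text
time_s: 7.55
eef_pos: [387.1, 234.5, 0.3]
ee_rot: [-0.0, 0.235, 0.972, -0.0]
force: [-0.8, -0.3, 0.5]
grip_width: 1.0
grip_force: 0.0
```

send_rows:
  targets:
    - [-1,0,0,-0.02,0,0,0]
    - [-1,0,0,-0.04,0,0,0]
    - [-1,0,0,-0.04,0,0,0]
    - [-1,0,0,0,0,0,-0.18]
    - [-1,0,0,0,0,0,-0.18]
    - [-1,0,0,0,0,0,-0.18]
    - [-1,0,0,0,0,0,-0.18]
    - [-1,0,0,0,0,0,-0.18]
    - [-1,0,0,0,0,0,-0.18]
    - [-1,0,0,0,0,0,-0.18]

```text
time_s: 8.8
eef_pos: [387.1, 234.5, 100.3]
ee_rot: [-0.0, -0.386, 0.923, 0.0]
force: [0.4, 0.1, -0.2]
grip_width: 1.004
grip_force: 0.0
```

Run:
```python
from h import *
need(500,210,100,2.67)
s=ctrl.capture('scene');t=ctrl.capture('top')
for q in "stop_slot stop_fork stop_plate".split():
  a=[(np.round(d["point"]).tolist(),round(d["score"],2)) for d in ctrl.landmark_of(q,s)[:3]]
  b=[(np.round(d["point"]).tolist(),round(d["score"],2)) for d in ctrl.landmark_of(q,t)[:3]]
  print(q,a,b)
  if a and b: print(tri(s,a[0][0],t,b[0][0]))
I=np.hstack([cv2.resize(p['img'][a:a+130,b:b+130,::-1],None,fx=3,fy=3,interpolation=cv2.INTER_CUBIC) for p,a,b in((s,200,350),(t,190,150))])
cv2.imwrite('pics/c4.png',I)
```

```text
t 8.8 tcp [387.1 234.5 100.3] psi 2.363 q6 -2.08 F [ 0.4  0.1 -0.2] M [ 0.04 -0.02 -0.04] w 1.004
az -0.307 then dx,dy,dz mm -29.5 -111.7 0.3
stop_slot [([431.0, 272.0], 0.71)] [([207.0, 284.0], 0.69)]
(array([402.9, 227.6,  -5.1]), np.float64(3.3))
stop_fork [([439.0, 264.0], 0.57)] [([205.0, 291.0], 0.81)]
(array([383.9, 232.9,   8.4]), np.float64(11.6))
stop_plate [] [([224.0, 244.0], 0.79)]
```

View pics/c4.png

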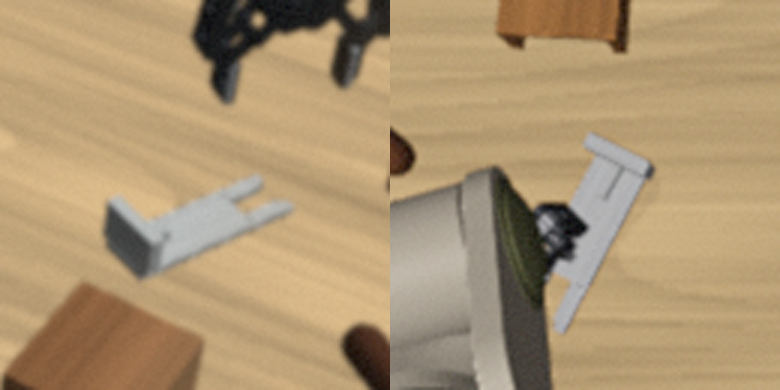

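Run:
```python
from h import *
t=ctrl.capture('top')
L=lambda u,v:(150+(u-390)/3-.3,190+v/3-.3)
print(atz(t,L(620,154),44),atz(t,L(593,133),44),atz(t,L(653,167),44),"pl mark",atz(t,(224,244),26),"tip",atz(t,L(562,330),8))
need(501,178,70,2.668)
```

```text
[501.1 174.1  44. ] [517.7 195.6  44. ] [490.9 148.1  44. ] pl mark [496.6 182.5  26. ] tip [365.6 222.    8. ]
t 9.25 tcp [387.2 234.4 100.3] psi 2.356 q6 -2.07 F [0.1 0.5 0.1] M [0.   0.   0.03] w 0.999
az -0.312 then dx,dy,dz mm -1.7 -127.0 30.3
```

send_rows:
  targets:
    - [-1,0,0,0,0,0,-0.156]
    - [-1,0,0,0,0,0,-0.156]
    - [-1,-0.0004,-0.0315,0,0,0,0]
    - [-1,-0.0004,-0.0315,0,0,0,0]
    - [-1,-0.0004,-0.0315,0,0,0,0]
    - [-1,-0.0004,-0.0315,0,0,0,0]
    - [-1,0,0,0.03,0,0,0]
    - [-1,0,0,0.03,0,0,0]
    - [-1,0,0,0.018,0,0,0]
    - [-1,0,0,0.004,0,0,0]

```text
time_s: 10.5
eef_pos: [499.5, 178.4, 17.3]
ee_rot: [-0.001, -0.522, 0.853, 0.0]
force: [-0.1, 0.3, -0.3]
grip_width: 0.998
grip_force: 0.0
```

send_rows:
  targets:
    - [0,0,0,0,0,0,0]
    - [0.5,0,0,0,0,0,0]
    - [0.7,0,0,0,0,0,0]
    - [1,0,0,0,0,0,0]
    - [1,0,0,0,0,0,0]
    - [1,0,0,0,0,0,0]
    - [1,0,0,0,0,0,0]
    - [1,0,0,0,0,0,0]
    - [1,0,0,0,0,0,0]
    - [1,0,0,0,0,0,0]
  squeeze: 60

```text
time_s: 11.75
eef_pos: [500.4, 178.5, 18.8]
ee_rot: [0.0, -0.522, 0.853, -0.0]
force: [-0.5, -0.8, 5.7]
grip_width: 0.128
grip_force: 59.4
```

Run:
```python
from h import *
need(401,0,120,-0.155)
```

```text
t 11.75 tcp [500.4 178.5  18.8] psi 2.669 q6 -2.55 F [-0.5 -0.8  5.7] M [-0.04  0.19  0.09] w 0.128
az 2.824 then dx,dy,dz mm -191.7 -70.6 -101.2
```

send_rows:
  targets:
    - [1,0,0,-0.01,0,0,0]
    - [1,0,0,-0.03,0,0,0]
    - [1,0,0,-0.03,0,0,0.1]
    - [1,0,0,-0.03,0,0,0.17]
    - [1,0,0,0,0,0,0.17]
    - [1,0,0,0,0,0,0.17]
    - [1,0,0,0,0,0,0.17]
    - [1,0,0,0,0,0,0.17]
    - [1,0,0,0,0,0,0.17]
    - [1,0,0,0,0,0,0.17]

```text
time_s: 13.0
eef_pos: [499.7, 178.5, 118.3]
ee_rot: [-0.0, 0.099, 0.995, -0.0]
force: [-0.7, -1.2, -2.3]
grip_width: 0.13
grip_force: 58.9
```

send_rows:
  targets:
    - [1,0,0,0,0,0,0.17]
    - [1,0,0,0,0,0,0.17]
    - [1,0,0,0,0,0,0.17]
    - [1,0,0,0,0,0,0.17]
    - [1,0,0,0,0,0,0.17]
    - [1,0,0,0,0,0,0.17]
    - [1,0,0,0,0,0,0.17]
    - [1,0,0,0,0,0,0.17]
    - [1,0,0,0,0,0,0.17]
    - [1,0,0,0,0,0,0]

```text
time_s: 14.25
eef_pos: [499.7, 178.5, 118.3]
ee_rot: [-0.0, 0.758, 0.652, -0.0]
force: [0.5, 0.9, -2.7]
grip_width: 0.128
grip_force: 58.9
```

Run:
```python
from h import *
need(412,-191,118,-0.155)
```

```text
t 14.25 tcp [499.7 178.5 118.3] psi -0.15 q6 0.27 F [ 0.5  0.9 -2.7] M [ 0.03  0.12 -0.  ] w 0.128
az 0.005 then dx,dy,dz mm -378.6 -29.6 0.3
```

send_rows:
  targets:
    - [1,-0.02,-0.003,0,0,0,0.005]
    - [1,-0.045,-0.0033,0,0,0,0]
    - [1,-0.045,-0.0033,0,0,0,0]
    - [1,-0.045,-0.0033,0,0,0,0]
    - [1,-0.045,-0.0033,0,0,0,0]
    - [1,-0.045,-0.0033,0,0,0,0]
    - [1,-0.045,-0.0033,0,0,0,0]
    - [1,-0.045,-0.0033,0,0,0,0]
    - [1,-0.0435,-0.0033,0,0,0,0]
    - [1,0,0,0,0,0,0]

```text
time_s: 15.5
eef_pos: [411.0, -193.4, 118.4]
ee_rot: [0.0, 0.761, 0.649, -0.0]
force: [1.0, 0.5, -2.9]
grip_width: 0.124
grip_force: 58.9
```

send_rows:
  targets:
    - [1,0,0,0.02,0,0,0]
    - [1,0,0,0.02,0,0,0]
    - [1,0,0,0.015,0,0,0]
    - [1,0,0,0,0,0,0]
    - [1,0,0,0,0,0,0]
    - [1,0,0,0,0,0,0]
    - [1,0,0,0,0,0,0]
    - [1,0,0,0,0,0,0]
    - [1,0,0,0,0,0,0]
    - [1,0,0,0,0,0,0]

```text
time_s: 16.75
eef_pos: [412.3, -190.8, 63.3]
ee_rot: [-0.0, 0.76, 0.65, -0.0]
force: [0.1, 0.7, -3.7]
grip_width: 0.13
grip_force: 58.8
```

Run:
```python
from h import *
need(412,-191,63,-0.155)
s=ctrl.capture('scene');t=ctrl.capture('top')
np.save("t5.npy",t["img"])
I=np.hstack([cv2.resize(p['img'][a:a+120,b:b+80,::-1],None,fx=5,fy=5,interpolation=cv2.INTER_CUBIC) for p,a,b in((s,170,190),(t,165,360))])
cv2.imwrite('pics/c5.png',I)
```

```text
t 16.75 tcp [ 412.3 -190.8   63.3] psi -0.156 q6 -0.54 F [ 0.1  0.7 -3.7] M [ 0.06  0.17 -0.03] w 0.13
az -0.001 then dx,dy,dz mm -0.2 -0.3 0.3
```

View pics/c5.png

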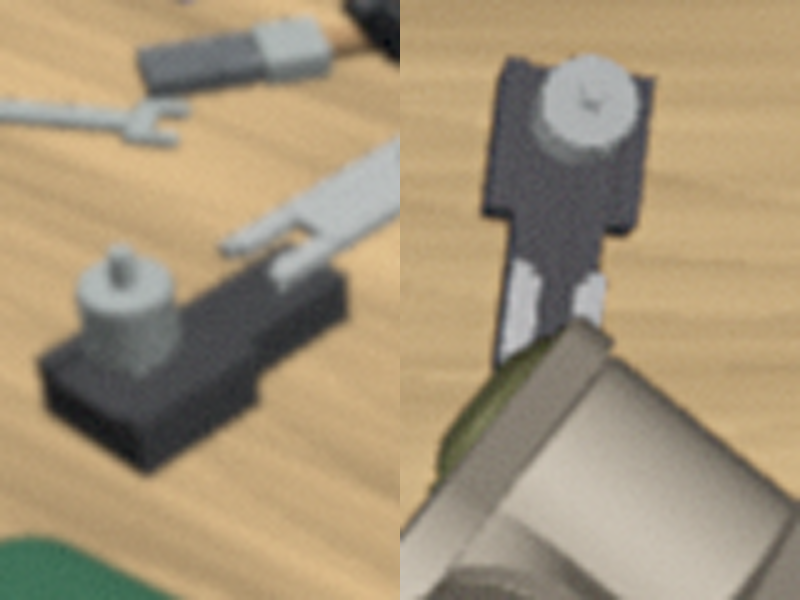

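Run:
```python
from h import *
t=ctrl.capture('top')
L=lambda u,v:(360+(u-400)/5-.4,165+v/5-.4)
for n,u,v,z in(("tipL",524,260,52.5),("tipR",590,271,52.5),("inL",545,272,52.5),("inR",572,278,52.5),("nut",590,102,82.4),("chL",484,211,35),("chR",632,232,35),("fL",507,58,35),("fR",655,76,35)):
  X=atz(t,L(u,v),z); d=X[:2]-[629,-225]; a=-.155
  print(n,X,"along",(d@[np.cos(a),np.sin(a)]).round(1),"lat",(d@[-np.sin(a),np.cos(a)]).round(1))
# direct landmark again
for q in("stud","nut_top"): print(q,[(d["point"],round(d["score"],2)) for d in ctrl.landmark_of(q,t)[:2]])
```

```text
tipL [ 558.9 -197.4   52.5] along -73.5 lat 16.4
tipR [ 553.7 -228.5   52.5] along -73.9 lat -15.1
inL [ 553.1 -207.2   52.5] along -77.7 lat 5.9
inR [ 550.3 -219.9   52.5] along -78.5 lat -7.1
nut [ 627.7 -225.1   82.4] along -1.3 lat -0.3
chL [ 586.2 -181.3   35. ] along -49.0 lat 36.6
chR [ 576.2 -252.3   35. ] along -48.0 lat -35.1
fL [ 662.1 -193.8   35. ] along 27.9 lat 35.9
fR [ 653.4 -265.6   35. ] along 30.4 lat -36.3
stud [([506.4, 329.2], 0.95), ([392.5, 190.7], 0.77)]
nut_top [([397.3, 185.9], 0.84), ([519.3, 330.3], 0.59)]
```

send_rows:
  targets:
    - [1,0,0,0.01,0,0,0]
    - [1,0,0,0.003,0,0,0]
    - [1,0,0.012,0,0,0,0]
    - [1,0,0.015,0,0,0,0]
    - [1,0,0.015,0,0,0,0]
    - [1,0,0.013,0,0,0,0]
    - [1,0,0.013,0,0,0,0]
    - [1,0,0.012,0,0,0,0]
    - [1,0,0.01,0,0,0,0]
    - [1,0,0,0,0,0,0]

```text
time_s: 18.25
eef_pos: [501.7, -204.9, 50.2]
ee_rot: [0.0, 0.76, 0.65, 0.0]
force: [0.8, 0.4, -2.6]
grip_width: 0.126
grip_force: 58.9
```

Run:
```python
from h import *
need(519,-207.6,49,-0.155)
```

```text
t 18.25 tcp [ 501.7 -204.9   50.2] psi -0.156 q6 -0.45 F [ 0.8  0.4 -2.6] M [0.05 0.13 0.  ] w 0.126
az -0.001 then dx,dy,dz mm -0.0 17.5 1.2
```

send_rows:
  targets:
    - [1,0,0.004,0,0,0,0]
    - [1,0,0.004,0,0,0,0]
    - [1,0,0.004,0,0,0,0]
    - [1,0,0.002,0,0,0,0]
    - [1,0,0.001,0,0,0,0]
    - [1,0,0.001,0,0,0,0]
    - [1,0,0,0,0,0,0]
    - [1,0,0,0,0,0,0]
    - [1,0,0,0,0,0,0]
    - [1,0,0,0,0,0,0]

```text
time_s: 19.5
eef_pos: [517.0, -207.3, 50.3]
ee_rot: [0.0, 0.76, 0.65, -0.0]
force: [-0.4, 0.1, -3.1]
grip_width: 0.13
grip_force: 58.9
```

send_rows:
  targets:
    - [1,0,0.001,0,0,0,0]
    - [1,0,0.001,0,0,0,0]
    - [1,0,0.001,0,0,0,0]
    - [1,0,0,0,0,0,0]
    - [1,0,0,0,0,0,0]
    - [1,0,0,0,0,0,0]
    - [1,0,0,0,0,0,0]
    - [1,0,0,0,0,0,0]
    - [1,0,0,0,0,0,0]
    - [1,0,0,0,0,0,0]

```text
time_s: 20.75
eef_pos: [519.3, -207.6, 50.2]
ee_rot: [-0.001, 0.76, 0.65, -0.001]
force: [-4.8, 0.4, 0.2]
grip_width: 0.123
grip_force: 59.3
```

The slot has met the stud (−5 N). I'll lower the last bit, release and rise.

send_rows:
  targets:
    - [1,0,0,0.001,0,0,0]
    - [1,0,0,0.0007,0,0,0]
    - [1,0,0,0,0,0,0]
    - [0.5,0,0,0,0,0,0]
    - [0,0,0,0,0,0,0]
    - [-1,0,0,0,0,0,0]
    - [-1,0,0,0,0,0,0]
    - [-1,0,0,0,0,0,0]
    - [-1,0,0,0,0,0,0]
    - [-1,0,0,0,0,0,0]

```text
time_s: 22.0
eef_pos: [520.0, -207.8, 48.6]
ee_rot: [0.0, 0.76, 0.65, -0.0]
force: [0.8, 0.0, -0.2]
grip_width: 1.002
grip_force: 0.0
```

send_rows:
  targets:
    - [-1,0,0,-0.02,0,0,0]
    - [-1,0,0,-0.04,0,0,0]
    - [-1,0,0,-0.04,0,0,0]
    - [-1,0,0,0,0,0,0]
    - [-1,0,0,0,0,0,-0.17]
    - [-1,0,0,0,0,0,-0.17]
    - [-1,0,0,0,0,0,-0.17]
    - [-1,0,0,0,0,0,-0.17]
    - [-1,0,0,0,0,0,-0.17]
    - [-1,0,0,0,0,0,-0.17]

```text
time_s: 23.25
eef_pos: [519.5, -207.5, 147.3]
ee_rot: [-0.001, 0.343, 0.939, 0.0]
force: [-0.5, -0.3, -0.9]
grip_width: 0.999
grip_force: 0.0
```

Run:
```python
from h import *
need(628.2,-225,149,2.2)
s=ctrl.capture('scene');t=ctrl.capture('top')
I=np.hstack([cv2.resize(p['img'][a:a+120,b:b+80,::-1],None,fx=5,fy=5,interpolation=cv2.INTER_CUBIC) for p,a,b in((s,170,190),(t,165,360))])
cv2.imwrite('pics/c6.png',I)
```

```text
t 23.25 tcp [ 519.5 -207.5  147.3] psi 0.87 q6 -1.46 F [-0.5 -0.3 -0.9] M [-0.03 -0.05  0.01] w 0.999
az -1.33 then dx,dy,dz mm -77.6 -78.1 -1.7
```

View pics/c6.png

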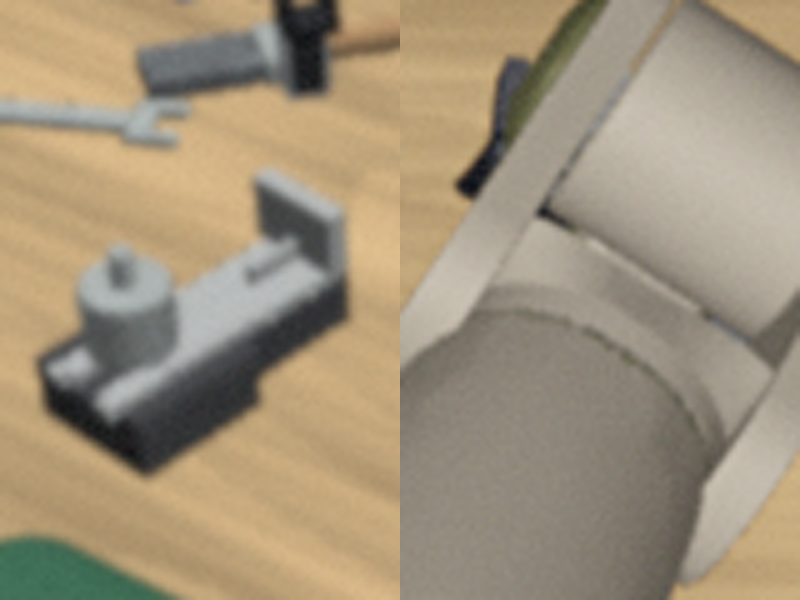

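The stop lies flat in the channel. Its prongs are past the stud on both sides at crop (70,372) and (115,405). Now for the nut.

send_rows:
  targets:
    - [-1,0,0,0,0,0,-0.179]
    - [-1,0,0,0,0,0,-0.179]
    - [-1,0,0,0,0,0,-0.179]
    - [-1,0,0,0,0,0,-0.179]
    - [-1,0,0,0,0,0,-0.179]
    - [-1,0,0,0,0,0,-0.179]
    - [-1,0,0,0,0,0,-0.179]
    - [-1,0,0,0,0,0,-0.179]
    - [-1,-0.035,-0.043,0,0,0,0]
    - [-1,-0.035,-0.043,0,0,0,0]

```text
time_s: 24.6
eef_pos: [631.1, -225.1, 148.1]
ee_rot: [-0.001, -0.352, 0.936, -0.0]
force: [-0.4, -0.9, 0.5]
grip_width: 0.997
grip_force: 0.0
```

Run:
```python
from h import *
need(628,-225,53,2.3)
```

```text
t 24.6 tcp [ 631.1 -225.1  148.1] psi 2.289 q6 -2.81 F [-0.4 -0.9  0.5] M [-0.   -0.01  0.06] w 0.997
az -0.011 then dx,dy,dz mm 2.3 2.1 95.1
```

send_rows:
  targets:
    - [-1,0.001,0.001,0.02,0,0,0]
    - [-1,0.001,0.001,0.03,0,0,0]
    - [-1,0,0,0.025,0,0,0]
    - [-1,0,0,0.015,0,0,0]
    - [-1,0,0,0.005,0,0,0]
    - [0,0,0,0,0,0,0]
    - [0.4,0,0,0,0,0,0]
    - [1,0,0,0,0,0,0]
    - [1,0,0,0,0,0,0]
    - [1,0,0,0,0,0,0]
  squeeze: 40

```text
time_s: 25.85
eef_pos: [627.1, -224.6, 54.8]
ee_rot: [-0.001, -0.354, 0.935, -0.0]
force: [-4.1, 2.5, 6.1]
grip_width: 0.5
grip_force: 40.1
```

Run:
```python
from h import *
need(628,-225,53,2.3)
```

```text
t 25.85 tcp [ 627.1 -224.6   54.8] psi 2.294 q6 -2.81 F [-4.1  2.5  6.1] M [ 0.45  0.65 -0.01] w 0.5
az -0.006 then dx,dy,dz mm -0.4 -0.9 1.8
```

send_rows:
  targets:
    - [1,0,0,0.0004,0,0,0.16]
    - [1,0,0,0.0004,0,0,0.16]
    - [1,0,0,0.0004,0,0,0.16]
    - [1,0,0,0.0004,0,0,0.16]
    - [1,0,0,0.0004,0,0,0.16]
    - [1,0,0,0.0004,0,0,0.16]
    - [1,0,0,0.0004,0,0,0.16]
    - [1,0,0,0.0004,0,0,0.16]
    - [1,0,0,0.0004,0,0,0.16]
    - [1,0,0,0.0004,0,0,0.16]

```text
time_s: 27.1
eef_pos: [627.2, -223.2, 50.8]
ee_rot: [-0.001, 0.427, 0.904, 0.0]
force: [-3.4, 10.2, 7.5]
grip_width: 0.502
grip_force: 40.0
```

Run:
```python
from h import *
need(628,-225,49,0.7)
```

```text
t 27.1 tcp [ 627.2 -223.2   50.8] psi 0.689 q6 -1.21 F [-3.4 10.2  7.5] M [ 1.46  0.61 -0.01] w 0.502
az -0.011 then dx,dy,dz mm -1.9 -0.6 1.8
```

send_rows:
  targets:
    - [1,0.001,0.0005,0.0004,0,0,0.16]
    - [1,0,0,0.0004,0,0,0.16]
    - [1,0,0,0.0004,0,0,0.16]
    - [1,0,0,0.0004,0,0,0.16]
    - [1,0,0,0.0004,0,0,0.16]
    - [1,0,0,0.0004,0,0,0.16]
    - [1,0,0,0.0004,0,0,0.16]
    - [1,0,0,0.0004,0,0,0.16]
    - [1,0,0,0.0004,0,0,0.16]
    - [1,0,0,0.0004,0,0,0.16]

```text
time_s: 28.35
eef_pos: [628.6, -223.2, 47.5]
ee_rot: [0.001, 0.946, 0.324, 0.001]
force: [5.0, 4.4, 6.8]
grip_width: 0.502
grip_force: 40.5
```

Run:
```python
from h import *
need(628,-225,45,-.9)
```

```text
t 28.35 tcp [ 628.6 -223.2   47.5] psi -0.91 q6 0.39 F [5.  4.4 6.8] M [ 1.03 -0.53  0.45] w 0.502
az -0.01 then dx,dy,dz mm -1.6 1.1 2.5
```

send_rows:
  targets:
    - [1,0,0,0,0,0,0]
    - [1,0,0,0.0002,0,0,0.08]
    - [1,0,0,0.0002,0,0,0.08]
    - [1,0,0,0.0002,0,0,0.08]
    - [1,0,0,0.0002,0,0,0.08]
    - [1,0,0,0.0002,0,0,0.08]
    - [1,0,0,0,0,0,0.08]
    - [1,0,0,0,0,0,0]
    - [1,0,0,0,0,0,0]
    - [1,0,0,0,0,0,0]
  squeeze: 90

```text
time_s: 29.6
eef_pos: [628.9, -223.6, 47.7]
ee_rot: [0.002, 0.996, 0.093, 0.002]
force: [3.1, 3.3, 12.6]
grip_width: 0.487
grip_force: 91.4
```

Run:
```python
from h import *
need(628,-225,45,-1.4)
```

```text
t 29.6 tcp [ 628.9 -223.6   47.7] psi -1.385 q6 0.87 F [ 3.1  3.3 12.6] M [ 1.11 -0.31  0.66] w 0.487
az 0.015 then dx,dy,dz mm -1.2 1.2 2.7
```

send_rows:
  targets:
    - [1,0,0,0,0,0,0.06]
    - [1,0,0,0,0,0,0.06]
    - [1,0,0,0,0,0,0.06]
    - [1,0,0,0,0,0,0.06]
    - [1,0,0,0,0,0,0.06]
    - [1,0,0,0,0,0,0.06]
    - [1,0,0,0,0,0,0]
    - [1,0,0,0,0,0,0]
    - [1,0,0,0,0,0,0]
    - [1,0,0,0,0,0,0]

```text
time_s: 30.85
eef_pos: [629.0, -224.0, 47.6]
ee_rot: [0.002, 0.996, -0.086, 0.003]
force: [3.4, 1.9, 10.7]
grip_width: 0.487
grip_force: 91.2
```

Run:
```python
from h import *
need(628,-225,45,-1.4)
```

```text
t 30.85 tcp [ 629.  -224.    47.6] psi -1.743 q6 1.23 F [ 3.4  1.9 10.7] M [ 0.75 -0.49  1.42] w 0.487
az -0.343 then dx,dy,dz mm -1.1 0.8 2.6
```

The torque has risen to 1.4 N·m, so the nut is tight. I'll release and clear the hand.

send_rows:
  targets:
    - [0.2,0,0,0,0,0,0]
    - [-1,0,0,0,0,0,0]
    - [-1,0,0,0,0,0,0]
    - [-1,0,0,0,0,0,0]
    - [-1,0,0,0,0,0,0]
    - [-1,0,0,-0.01,0,0,0]
    - [-1,0,0,-0.03,0,0,0]
    - [-1,0,0,-0.04,0,0,0]
    - [-1,0,0,-0.04,0,0,0]
    - [-1,0,0,0,0,0,0]

```text
time_s: 32.1
eef_pos: [628.2, -224.2, 168.9]
ee_rot: [0.002, 0.996, -0.087, 0.003]
force: [0.5, -0.6, -1.2]
grip_width: 1.004
grip_force: 0.0
```

Run:
```python
from h import *
need(628,-225,165,-1.4)
s=ctrl.capture('scene')
cv2.imwrite('pics/c7.png',cv2.resize(s['img'][150:280,180:330,::-1],None,fx=4,fy=4,interpolation=cv2.INTER_CUBIC))
```

```text
t 32.1 tcp [ 628.2 -224.2  168.9] psi -1.746 q6 1.23 F [ 0.5 -0.6 -1.2] M [ 0.04 -0.02  0.09] w 1.004
az -0.346 then dx,dy,dz mm -0.4 0.7 3.9
```

View pics/c7.png

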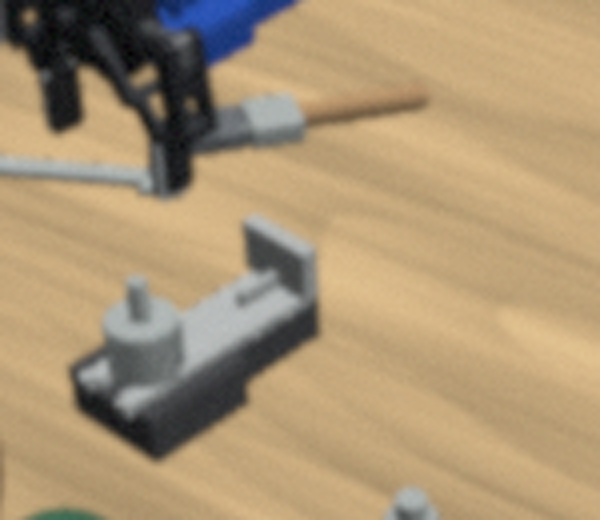

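Run:
```python
from h import *
s=ctrl.capture('scene')
for z in(100,82.4,78,74): print(z,proj(s,(628.2,-224.5,z)).round(1))
print([(np.round(d["point"],1),round(d["score"],2)) for d in ctrl.landmark_of("nut_top",s)[:2]])
print([(np.round(d["extent"],1),round(d["score"],2)) for d in ctrl.boxes_of("nut",s)[:2]])
s["img"];np.save("s7.npy",s["img"])
```

```text
100 [213.9 220. ]
82.4 [214.7 226.1]
78 [214.9 227.6]
74 [215.1 229. ]
[(array([216.8, 230.5]), 0.81), (array([221.7, 138.8]), 0.62)]
[(array([206.9, 223.2,  18. ,  25.4]), 0.66), (array([219.9, 138.3,  14.4,  16. ]), 0.58)]
```

```bash
python3 -c "
from h import *
print(ctrl.finish_job())"
```

```text
the job is handed in; nothing more can be done
None
```

The job is handed in at about 32 s of the 72 s allowed: the stop lies flat in the jig with its slot home on the stud, the nut is screwed down tight on it (torque rose to 1.4 N·m), and the hand is clear; I didn't touch the cup, spare nut or horn, and no verdict came back.

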